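# Close the food pan at the meal hand-out

### The arm

A 6-joint arm with a two-finger parallel gripper is mounted at the origin on the work surface. World frame = base frame: x ahead of the robot, y to its left, z up, the work surface at z = 0. Lengths are in m, angles in degrees, forces in N, time in s.
With the tool pointing down it reaches from about 0.325 to 0.75 m from the base axis. Payload 7.6 kg.
Tool frame: the origin (TCP) lies at the very end of the fingers, on their centre line; the grasp point (between the pads) lies manip.grip_depth behind it (manip.grip_depth is the distance from the TCP to the grasp point, in m); x points along the fingers, y is the direction in which the jaws open and shut, and the axes are right-handed (so a half turn about x gives the same grasp; the last joint's range is limited). The gripper opens to 85 mm and grips with 20 to 120 N. Pads are 22 mm wide; open, the fingers measure 114 mm over their backs; the gripper's body (76 mm by 85 mm) begins 54 mm behind the grasp point. The pads swing forward as they close: fully open they stand 13 mm farther back than shut.
Start: joints at [67.42, 2.991, 80.254, -0, 96.75, -4.028], TCP at [0.167, 0.498, 0.2] pointing down, gripper open.
Joint ranges: [-166.34, 166.34], [-52.06, 124.39], [6.96, 135.62], [-60.46, 240.46], [14.63, 156.25], [-167.68, 167.68]. Speed limits (degrees/s): [147.25, 147.25, 172.46, 180, 180, 180].

### API

Orientations are given as a 3x3 rotation matrix whose columns are the frame's x, y, z axes.
In Python, from bench import manip gives the robot as it stands.
- The arm moves only by the tool servo_tool, never from a script. Its argument "steps" is a list of rows, each a list of 6 numbers: the shift along the tool's x, y, z in m, then the turn, a rotation vector about the tool's x, y, z in rad. In form: [[dx, dy, dz, ax, ay, az], ...]. A call has 1 to 5 rows; each row is the pose to reach, as a shift and turn from the pose commanded when the call began, along the tool's axes at that moment; what a row does not reach only later rows make up. A row lasts 1/12 s, in which the tool goes at most 41.7 mm and 7.16 degrees, less where a joint would pass 70% of its speed; a pose out of reach is approached as far as the arm can. A call with a gripper value outside its range is refused whole. "claw" is the finger opening in m, from 0 to 0.0854, set as the call begins (left out, the last holds). The fingers move at their own pace and stop on an object; "force" is the grip in N (left out, the last holds). Time passes only in rows, so rows that repeat a pose let the fingers close. It gives the time, the measured TCP pose, the force and the opening at its end, in the units of the state.
- manip.get_obs(): the state, without advancing time (a new reading comes with each control period).
- manip.read_camera(name): name is "side" or "top" or "wrist"; returns a dict with "pixels" (400x640x3 uint8, red, green, blue), "range_z" (400x640 float32, m along the optical axis (not along the pixel's ray), 0 where there is no reading), "camera_matrix" (3x3 intrinsics, pixels), "cam_to_world" (4x4, takes a point from camera to world coordinates); the wrist camera has in their place "tool_from_camera" (4x4, takes a point from camera to tool coordinates, whose origin is the TCP and whose axes are the tool frame's). Camera axes: x right, y up, looking along -z (the intrinsics and any distortion apply to the point x, -y, -z); pixel columns grow to the right and rows downward; lengths in m; the calibration is good to about 2 mm. A picture is of the moment at which its call begins: read the wrist's pose just before it.
- manip.sign_off(): hands the job in, once; it reports no verdict.
Trained networks look in the newest picture that a camera, given by its name, has taken for a name from the list of things; names that differ only in an ending like _2 or _b are one class to them, and where a whole thing is asked for, a point or a joint stands for the part that bears it (a point fixed in the world has none). Each returns a list of dicts, best first, with "conf" (0 to 1); they miss things now and then, are a little off and sometimes report something else, mostly with a low value. They report only what shows in the picture. A call takes as long as a camera call. They do not tell look-alikes from the thing itself.
- manip.masks_of(thing, camera): "mask" (400x640 bool, what is visible of it) and "xy" ([column, row] in pixels, amid what is visible of it).
- manip.mark_of(thing, camera): "xy" ([column, row] in pixels: a listed point, or the origin of a listed thing).
The state is a dict: "time": time; "qpos": joint angles; "joint_velocities": joint speeds; "tau": joint torques, N m; "tool_pos": TCP position; "ee_rot": TCP orientation; "wrist_force": force on the tool from outside, world axes, zero at the start; "ft_torque": the same for the moment, N m; "grip_width": opening from 0.0 (shut) to 1.0 (fully open).
Only numpy, scipy, OpenCV 4.12 (cv2) and the standard library are available. Lean on these libraries where they do the work, as an engineer would, in place of code of your own. Each camera call takes 0.05 s, during which the arm holds its last target.

### The job

The oblong steel pan of rolls has to be closed before it goes out. Lay the oblong lid squarely and centred on the oblong pan and press it down, against the stiff rubber seal, until it sits level on the steel rim; leave the square lid where it lies.

Things in the scene. Friction and masses are not known exactly. Their poses are not given: they have to be found in the camera images.
- lid_mid (a point): centre of the oblong lid, 23 mm above its underside. Loose, flat on the table: a bare-metal plate 190 (its x) by 140 mm (its y), 6 mm thick, with a solid upright black grip bar in the middle of its top: 90 mm long along x, 16 mm wide along y, its top 46 mm above the lid's underside. No locating lip. About 0.26 kg. z up.
- pan_rim (a point): centre of the mouth of the oblong steel food pan, at the height of its steel rim, 65 mm above the table. The pan is fixed, open, 160 (its x) by 110 mm (its y) outside, with two bread rolls in it; z up. Lid and pan match long side to long side, either way round. With the lid fully down on the rim, lid_mid is 23 mm above this point; merely laid on the seal, 33 mm.
- square_lid_mid (a point): centre, 23 mm above its underside, of the other lid, not wanted: 130 mm square, 6 mm thick, otherwise like the oblong one, with a bar 60 mm long and 16 mm wide, its top 46 mm above the underside. Loose, flat on the table. It belongs to a smaller square pan farther off.
- pan_seal (a joint): the black rubber seal frame just inside the oblong pan's rim: how far it is pressed down, in m. At 0 it stands 10 mm above the steel rim; at 0.010 it is level with it. It carries the lid's weight without sinking, slides straight down under a push of 8 to 12 N on the lid, and stays down.
There are look-alikes about, which are no part of the job. What is shaped like the part that bears lid_mid but purple or yellow is not meant.

How it is judged (in metres and radians):
At the end, for the whole second after the job is handed in: The oblong lid lies on the oblong pan, centred within 15 mm, its long side along the pan's within 11 degrees (either way round), level within 5.7 degrees and pressed down so that its underside is within 4 mm of the steel rim; released (horizontal distance between lid_mid and pan_rim below 0.015 m and angle between the x axis of lid_mid and the x axis of pan_rim, either way round below 0.2 rad and z of lid_mid in the frame of pan_rim between 0.018 and 0.027 m and angle between lid_mid's own z axis and vertical below 0.1 rad); the robot touches nothing.
It fails at once if the square lid is moved more than 30 mm (distance of square_lid_mid from where it was at the start of the episode above 0.03 m).
It also fails if it takes over 43 s, if anything falls off the work surface, if the arm or the gripper's body presses on something with over 40 N, if the wrist force passes 120 N, or if a joint passes its speed limit or range.

## Working session

There is one attempt and no reset: what is moved stays moved. The work goes in short steps, Python scripts to look and compute and a tool call to move; the robot and the scene stay as the last step left them, time stands still between calls to the robot, and variables do not carry over. Pictures are saved under pics/ and viewed, and the job is handed in when it is done.

Besides the shell and the picture viewer there is one more tool, called after "Emit:" as name(argument=value, ...), one argument or row to a line, values as JSON. servo_tool: Moves the arm, as the interface text tells. Its arguments: {"type":"object","properties":{"steps":{"type":"array","items":{"type":"array","items":{"type":"number"}}},"claw":{"type":"number"},"force":{"type":"number"}},"required":["steps"]}

```bash
ls; mkdir -p pics; python3 - <<'E'
from bench import manip
import cv2,numpy as np
o=manip.get_obs();print(o, manip.grip_depth)
for c in("top","side"):
    d=manip.read_camera(c);cv2.imwrite(f"pics/{c}0.png",d["pixels"][:,:,::-1]);np.savez(f"{c}0.npz",**d)
    for t in("lid_mid","square_lid_mid","pan_rim"):
        print(c,t,[(np.round(m["xy"]),round(m["conf"],2)) for m in manip.mark_of(t,c)])
print(manip.get_obs()["time"])
E
```

```text
pics
{'time': 0.0, 'qpos': array([ 6.74201728e+01,  3.02682859e+00,  8.03125162e+01,  6.37064676e-05,
        9.67503262e+01, -4.02735995e+00]), 'joint_velocities': array([ 0.01641011, -0.12487882,  0.04284281,  0.04694485, -0.01726843,
        0.06314684]), 'tau': array([ 5.62463520e-04, -3.81670260e+01, -3.60188842e+01, -7.19944160e-05,
        6.23733606e-03,  9.48435485e-06]), 'tool_pos': array([0.16687893, 0.49740114, 0.19868047]), 'ee_rot': array([[-6.01953329e-04,  3.18172336e-01,  9.48032701e-01],
       [-1.44466060e-03,  9.48031607e-01, -3.18172886e-01],
       [-9.99998775e-01, -1.56111071e-03, -1.11019746e-04]]), 'wrist_force': array([-0.03201134,  0.72054906, -0.73156166]), 'ft_torque': array([ 0.03377182, -0.05479669, -0.04623073]), 'grip_width': 1.0047976156512455} 0.0187
top lid_mid [(array([406., 252.]), 0.7), (array([323., 141.]), 0.68), (array([225., 253.]), 0.67)]
top square_lid_mid [(array([438., 143.]), 0.84)]
top pan_rim [(array([184., 154.]), 0.8)]
side lid_mid [(array([394., 192.]), 0.86), (array([248., 162.]), 0.83), (array([277., 285.]), 0.78)]
side square_lid_mid [(array([453., 295.]), 0.64)]
side pan_rim [(array([330., 118.]), 0.68)]
0.4
```

View pics/top0.png

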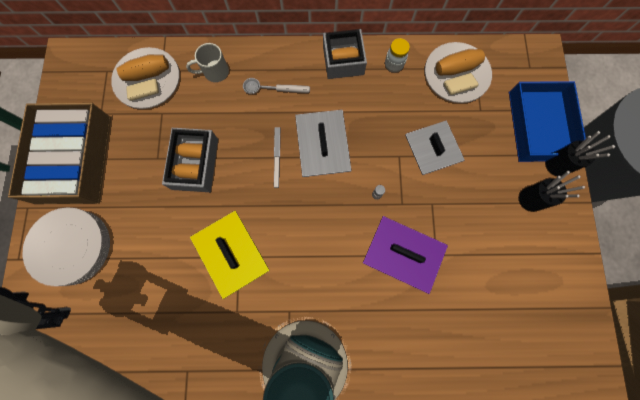

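View pics/side0.png

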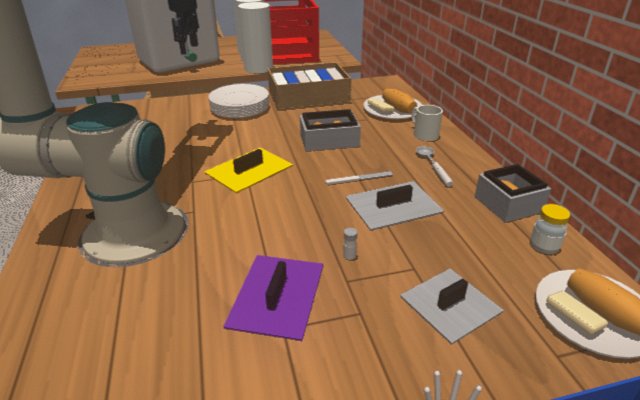

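In the top view, the lid candidates are bare metal oblong (323,141), yellow (229,253), purple (405,254) and the square one (436,147). The bare-metal oblong at (323,141) fits the description. The oblong pan is at (189,159). The square pan is at (345,53). I'll confirm with a crop and measure.

```bash
cat > h.py <<'E'
import numpy as np,cv2
def cloud(d,T):
    K=d["camera_matrix"];z=d["range_z"];v,u=np.mgrid[0:400,0:640]
    P=np.stack([(u-K[0,2])/K[0,0]*z,-(v-K[1,2])/K[1,1]*z,-z],-1)
    return P@T[:3,:3].T+T[:3,3]
def rect(P):
    (c,s,a)=cv2.minAreaRect((P[:,:2]*1000).astype(np.float32))
    if s[0]<s[1]: s=(s[1],s[0]);a-=90
    return np.round(c,1),np.round(s,1),round((a+90)%180-90,2)
E
python3 - <<'E'
from h import *
from bench import manip
for c in("top","side"):
    d=dict(np.load(f"{c}0.npz"));W=cloud(d,d["cam_to_world"])
    for t in("lid_mid","square_lid_mid","pan_rim","pan_seal"):
        for m in manip.masks_of(t,c)[:4]:
            M=cv2.erode(m["mask"].astype(np.uint8),np.ones((2,2)))>0
            P=W[M&(d["range_z"]>0)]
            if len(P)<20: continue
            h=P[:,2]; print(c,t,round(m["conf"],2),np.round(m["xy"]),len(P),"all",rect(P),"z",np.percentile(h,[2,20,50,80,98]).round(4))
            if "lid" in t:
                B=P[h>.036]
                if len(B)>8: print("   bar",rect(B),np.percentile(B[:,2],80).round(4))
            else:
                B=P[h>.055]; print("   rim",rect(B))
im=cv2.imread("pics/top0.png")[90:220,140:480]
cv2.imwrite("pics/crop0.png",cv2.resize(im,None,fx=2.3,fy=2.3,interpolation=cv2.INTER_CUBIC))
d=dict(np.load("top0.npz"));print(d.keys(),d["camera_matrix"])
E
```

```text
top lid_mid 0.73 [228. 255.] 3615 all (array([279.6, 201.3]), array([187.1, 138. ]), 30.9) z [0.0018 0.004  0.0057 0.0076 0.0455]
   bar (array([280.4, 202.2]), array([88.9, 16.2]), 31.52) 0.0463
top lid_mid 0.71 [321. 144.] 2891 all (array([593.7, -53.3]), array([190.4, 138.5]), 6.21) z [0.002  0.0043 0.0059 0.0077 0.046 ]
   bar (array([593.7, -51.3]), array([91. , 16.2]), 6.31) 0.0466
top lid_mid 0.66 [404. 254.] 3617 all (array([ 273.1, -271.1]), array([191.7, 138.6]), 64.46) z [0.0015 0.0038 0.0055 0.0073 0.0454]
   bar (array([ 274.7, -268.8]), array([89.3, 16.4]), 64.62) 0.0462
top square_lid_mid 0.89 [436. 149.] 1833 all (array([ 574.7, -372.9]), array([129. , 127.1]), -71.85) z [0.0022 0.0043 0.0059 0.008  0.0457]
   bar (array([ 576.2, -371.9]), array([59.8, 16.2]), 19.37) 0.0464
top pan_rim 0.6 [188. 159.] 2945 all (array([546.1, 310.3]), array([188.5, 112.8]), -4.17) z [0.0024 0.0214 0.0492 0.0715 0.0767]
   rim (array([533.9, 311.9]), array([161.8, 111.3]), -4.42)
top pan_seal 0.7 [174. 152.] 646 all (array([532.8, 312.7]), array([145.6,  97.8]), -4.13) z [0.0571 0.0669 
[... 762 characters left out ...]
 128.8]), 18.06) z [0.0022 0.0043 0.0055 0.0069 0.0451]
   bar (array([ 576.5, -375.8]), array([59.9, 17.1]), 19.56) 0.0455
side pan_rim 0.79 [327. 133.] 2051 all (array([533.7, 308.3]), array([158.5, 117.4]), -3.48) z [0.0016 0.0234 0.0477 0.0655 0.0745]
   rim (array([533.5, 304.6]), array([156.7, 106.2]), -4.22)
side pan_seal 0.77 [328. 118.] 515 all (array([535.1, 307.4]), array([144.5, 102.1]), -5.94) z [0.0546 0.0617 0.0678 0.0727 0.075 ]
   rim (array([535., 307.]), array([144.4, 101.1]), -5.67)
dict_keys(['pixels', 'range_z', 'camera_matrix', 'cam_to_world']) [[364.86715238   0.         321.51898514]
 [  0.         364.86715238 190.73027445]
 [  0.           0.           1.        ]]
```

View pics/crop0.png

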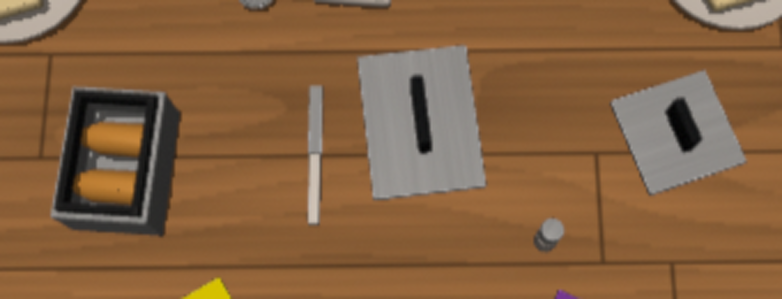

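The crop confirms it: the unpainted 190x140 lid is the middle one (original 323,141), with the square lid to its right and the pan with two rolls at left. The measurements agree: lid at (0.594,-0.053) with yaw 6.2°, pan at (0.5335,0.310) with yaw -4.2°. I'll start the transfer to the lid.

Emit:
servo_tool(
  steps=[
    [0, -0.022, 0.033, -0.1, 0, 0],
    [0, -0.044, 0.066, -0.2, 0, 0],
    [0, -0.066, 0.099, -0.3, 0, 0],
    [0, -0.088, 0.132, -0.4, 0, 0],
    [0, -0.11, 0.165, -0.433, 0, 0],
  ],
  claw=0.07,
  force=60,
)

```text
time: 1.22
tool_pos: [0.2891, 0.3394, 0.1997]
ee_rot: [[0.0, -0.115, 0.993], [0.0, 0.993, 0.115], [-1.0, 0.0, 0.001]]
wrist_force: [0.6, 0.2, -0.6]
grip_width: 0.819
```

```bash
cat > go.py <<'E'
import sys,numpy as np
from bench import manip
from scipy.spatial.transform import Rotation as R
def go(x,y,z,yaw):
    o=manip.get_obs();Rm=o["ee_rot"];c,s=np.cos(np.radians(yaw)),np.sin(np.radians(yaw))
    T=np.array([[0,-s,c],[0,c,s],[-1,0,0.]])
    d=Rm.T@(np.array([x,y,z])-o["tool_pos"])
    print("t",round(o["time"],2),"pos",o["tool_pos"].round(4),"yaw",np.degrees(np.arctan2(Rm[1,2],Rm[0,2])).round(2),"F",o["wrist_force"].round(1),"w",round(o["grip_width"],3),"q6",o["qpos"][5].round(1))
    print("shift",d.round(4),"n",np.linalg.norm(d).round(3),"rot",R.from_matrix(Rm.T@T).as_rotvec().round(3))
go(*map(float,sys.argv[1:5]))
E
sed -i 's/\[0,-s,c\],\[0,c,s\]/[0,-s,c],[0,c,s]/' go.py; python3 go.py .594 -.053 .15 6.2
```

```text
t 1.22 pos [0.2891 0.3394 0.1997] yaw 6.59 F [ 0.6  0.2 -0.6] w 0.819 q6 -51.8
shift [ 0.0496 -0.4249  0.2578] n 0.499 rot [ 0.007  0.001 -0.   ]
```

Emit:
servo_tool(
  steps=[
    [0, -0.034, 0.0206, 0, 0, 0],
    [0, -0.068, 0.0412, 0, 0, 0],
    [0, -0.102, 0.0618, 0, 0, 0],
    [0, -0.136, 0.0824, 0, 0, 0],
    [0, -0.17, 0.103, 0, 0, 0],
  ],
)

```text
time: 1.63
tool_pos: [0.4102, 0.1814, 0.1998]
ee_rot: [[0.001, -0.109, 0.994], [0.0, 0.994, 0.109], [-1.0, 0.0, 0.001]]
wrist_force: [0.1, 0.7, 0.1]
grip_width: 0.819
```

Emit:
servo_tool(
  steps=[
    [0.01, -0.034, 0.0206, 0, 0, 0],
    [0.02, -0.068, 0.0412, 0, 0, 0],
    [0.03, -0.102, 0.0618, 0, 0, 0],
    [0.04, -0.136, 0.0824, 0, 0, 0],
    [0.05, -0.17, 0.103, 0, 0, 0],
  ],
)

```text
time: 2.05
tool_pos: [0.5312, 0.0235, 0.1491]
ee_rot: [[0.001, -0.109, 0.994], [0.0, 0.994, 0.109], [-1.0, 0.0, 0.001]]
wrist_force: [0.2, 0.3, 0.4]
grip_width: 0.818
```

```bash
python3 go.py .594 -.053 .15 6.2
```

```text
t 2.05 pos [0.5312 0.0235 0.1491] yaw 6.24 F [0.2 0.3 0.4] w 0.818 q6 -97.7
shift [-0.0009 -0.0829  0.0541] n 0.099 rot [ 0.001  0.001 -0.   ]
```

Emit:
servo_tool(
  steps=[
    [0, -0.03, 0.019, 0, 0, 0],
    [0, -0.058, 0.038, 0, 0, 0],
    [0, -0.083, 0.054, 0, 0, 0],
    [0, -0.083, 0.054, 0, 0, 0],
    [0, -0.083, 0.054, 0, 0, 0],
  ],
)

```text
time: 2.47
tool_pos: [0.5932, -0.0523, 0.1487]
ee_rot: [[-0.001, -0.107, 0.994], [0.0, 0.994, 0.107], [-1.0, 0.001, -0.001]]
wrist_force: [0.1, 0.3, -0.6]
grip_width: 0.816
```

```bash
python3 go.py .594 -.053 .013 6.2; python3 - <<'E'
from h import *
from bench import manip
o=manip.get_obs();d=manip.read_camera("wrist")
T=np.eye(4);T[:3,:3]=o["ee_rot"];T[:3,3]=o["tool_pos"]
W=cloud(d,T@d["tool_from_camera"]);cv2.imwrite("pics/w1.png",d["pixels"][:,:,::-1])
for m in manip.masks_of("lid_mid","wrist")[:2]:
    P=W[m["mask"]&(d["range_z"]>0)];print(m["conf"],rect(P))
    B=P[(P[:,2]>.036)&(P[:,2]<.06)]
    if len(B)>8: print("bar",rect(B),np.percentile(B[:,2],80))
E
```

```text
t 2.47 pos [ 0.5932 -0.0523  0.1487] yaw 6.14 F [ 0.1  0.3 -0.6] w 0.816 q6 -104.7
shift [ 0.1357 -0.0008  0.0009] n 0.136 rot [-0.001 -0.001 -0.001]
0.69 (array([593.9, -50.6]), array([194.3, 144.4]), 6.22)
bar (array([592.9, -51.1]), array([89.4, 15.9]), 5.67) 0.04589113559026087
```

View pics/w1.png

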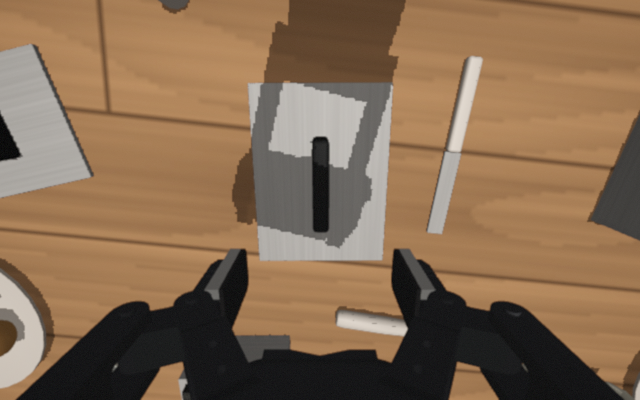

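The wrist view shows the bare lid, with its bar at (321,185) midway between the fingers. I'll descend.

Emit:
servo_tool(
  steps=[
    [0.03, 0, 0, 0, 0, 0],
    [0.06, 0, 0, 0, 0, 0],
    [0.09, 0, 0, 0, 0, 0],
    [0.115, 0, 0, 0, 0, 0],
    [0.115, 0, 0, 0, 0, 0],
  ],
)

```text
time: 2.98
tool_pos: [0.5889, -0.0494, 0.0288]
ee_rot: [[-0.01, -0.111, 0.994], [0.002, 0.994, 0.111], [-1.0, 0.003, -0.01]]
wrist_force: [0.0, 0.3, -1.8]
grip_width: 0.823
```

Emit:
servo_tool(
  steps=[
    [0.01, 0.0005, 0, 0, 0, 0],
    [0.02, 0.0005, 0, 0, 0, 0],
    [0.02, 0.0005, 0, 0, 0, 0],
  ],
)

```text
time: 3.23
tool_pos: [0.5927, -0.0502, 0.0141]
ee_rot: [[-0.0, -0.11, 0.994], [0.0, 0.994, 0.11], [-1.0, 0.0, -0.0]]
wrist_force: [0.2, 0.0, 0.5]
grip_width: 0.819
```

```bash
python3 go.py .5935 -.0515 .013 6.2
```

```text
t 3.23 pos [ 0.5927 -0.0502  0.0141] yaw 6.29 F [0.2 0.  0.5] w 0.819 q6 -104.7
shift [ 0.0011 -0.0013  0.0006] n 0.002 rot [ 0.002 -0.    -0.   ]
```

Good; I'll close on the bar.

Emit:
servo_tool(
  steps=[
    [0, -0.001, 0, 0, 0, 0],
    [0, -0.001, 0, 0, 0, 0],
    [0, -0.001, 0, 0, 0, 0],
    [0, -0.001, 0, 0, 0, 0],
    [0, -0.001, 0, 0, 0, 0],
  ],
  claw=0.0,
  force=80,
)

```text
time: 3.65
tool_pos: [0.5934, -0.0518, 0.015]
ee_rot: [[0.001, -0.109, 0.994], [-0.0, 0.994, 0.109], [-1.0, -0.0, 0.001]]
wrist_force: [0.0, -0.7, 0.7]
grip_width: 0.11
```

Emit:
servo_tool(
  steps=[
    [0, 0, 0, 0, 0, 0],
    [0, 0, 0, 0, 0, 0],
    [0, 0, 0, 0, 0, 0],
    [0, 0, 0, 0, 0, 0],
    [0, 0, 0, 0, 0, 0],
  ],
)

```text
time: 4.07
tool_pos: [0.593, -0.0517, 0.0145]
ee_rot: [[-0.0, -0.109, 0.994], [0.0, 0.994, 0.109], [-1.0, 0.0, 0.0]]
wrist_force: [0.5, 0.6, -0.0]
grip_width: -0.0
```

The gripper shut fully with nothing in it, so I'll look.

```bash
python3 - <<'E'
from h import *
from bench import manip
print(manip.get_obs())
for c in("wrist","side","top"):
    d=manip.read_camera(c);cv2.imwrite(f"pics/{c}2.png",d["pixels"][:,:,::-1])
E
python3 -c "
import cv2
a=cv2.imread('pics/side2.png')[120:260,300:500];cv2.imwrite('pics/side2c.png',cv2.resize(a,None,fx=3.5,fy=3.5))"
```

```text
{'time': 4.0667, 'qpos': array([-8.53582266e+00,  2.18058383e+01,  8.02356487e+01,  4.22333303e-03,
        7.79593690e+01, -1.04793617e+02]), 'joint_velocities': array([-0.006971  , -0.02643064, -0.03166561, -0.03582327,  0.00147973,
       -0.07800795]), 'tau': array([-1.90051665e-03, -4.81208289e+01, -3.30265653e+01,  8.27771737e-05,
        7.18707488e-04,  8.04128774e-06]), 'tool_pos': array([ 0.59304752, -0.05167459,  0.01447544]), 'ee_rot': array([[-4.07430516e-06, -1.08986809e-01,  9.94043196e-01],
       [ 7.35083905e-05,  9.94043193e-01,  1.08986809e-01],
       [-9.99999997e-01,  7.35145610e-05,  3.96140963e-06]]), 'wrist_force': array([ 0.52828372,  0.58201763, -0.03745471]), 'ft_torque': array([ 0.00999677, -0.00637432,  0.04935913]), 'grip_width': -6.443377019724657e-05}
```

View pics/wrist2.png

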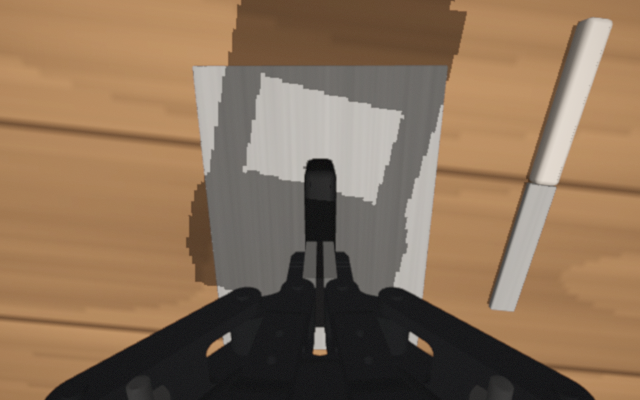

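View pics/side2c.png

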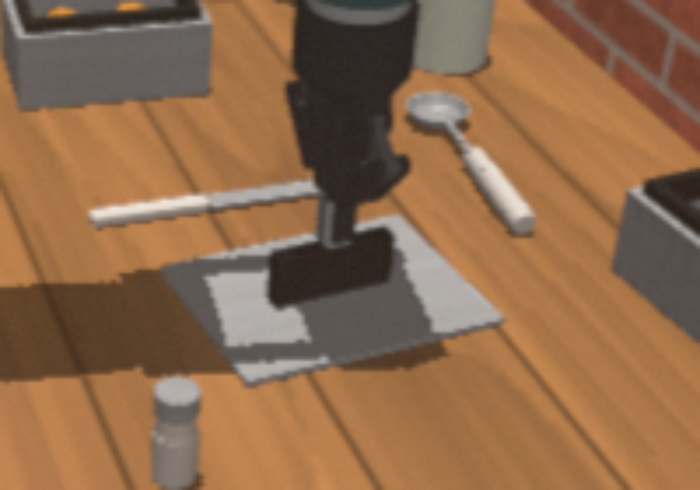

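View pics/top2.png

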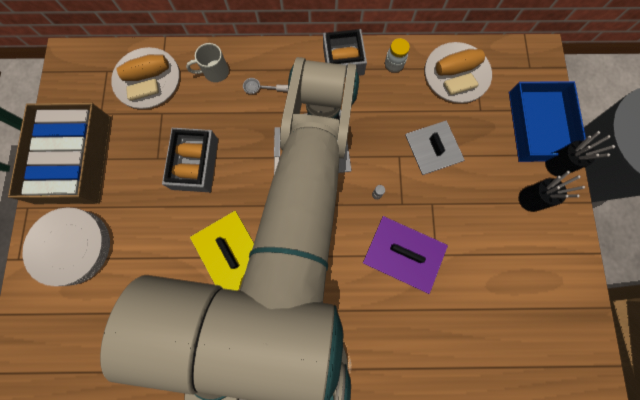

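```bash
python3 - <<'E'
from h import *
from bench import manip
o=manip.get_obs();d=manip.read_camera("wrist")
T=np.eye(4);T[:3,:3]=o["ee_rot"];T[:3,3]=o["tool_pos"]
C=d["tool_from_camera"];print(C.round(4))
W=cloud(d,T@C);K=d["camera_matrix"]
for p in ([0,0,0],[-.0187,0,0],[-.0187,.008,0]):
    q=np.linalg.inv(C)@np.r_[p,1];print(p,K[0,0]*q[0]/-q[2]+K[0,2],K[1,1]*-q[1]/-q[2]+K[1,2])
print("wrist")
for v,u in((170,320),(200,320),(230,320),(236,320),(245,320),(250,310),(250,330),(260,310),(260,330),(260,320),(275,309)): print(v,u,W[v,u].round(4))
s=manip.read_camera("side");S=cloud(s,s["cam_to_world"])
print("side")
for v in range(170,212,3): print(v,[tuple((S[v,u]*1000).round(0).astype(int)) for u in (385,393,397,401,405)])
q=np.linalg.inv(s["cam_to_world"])@np.r_[o["tool_pos"],1];K=s["camera_matrix"];print("tcp side px",K[0,0]*q[0]/-q[2]+K[0,2],K[1,1]*q[1]/q[2]+K[1,2])
E
```

```text
[[-1.000e-03  2.928e-01 -9.562e-01 -1.740e-01]
 [ 1.000e+00  1.100e-03 -7.000e-04  0.000e+00]
 [ 9.000e-04 -9.562e-01 -2.928e-01 -7.410e-02]
 [ 0.000e+00  0.000e+00  0.000e+00  1.000e+00]]
[0, 0, 0] 319.2155620018264 232.42525652991145
[-0.0187, 0, 0] 319.22961493514043 245.8550646854461
[-0.0187, 0.008, 0] 333.81210353480583 245.8371967645445
wrist
170 320 [ 0.5489 -0.0561  0.0435]
200 320 [ 0.5631 -0.0546  0.0457]
230 320 [ 0.5789 -0.0528  0.0448]
236 320 [ 0.582  -0.0525  0.0451]
245 320 [ 0.5822 -0.0525  0.0552]
250 310 [ 0.5834 -0.057   0.059 ]
250 330 [ 0.5826 -0.0478  0.0585]
260 310 [ 0.5826 -0.0568  0.0699]
260 330 [ 0.5823 -0.0482  0.0689]
260 320 [ 0.5825 -0.0525  0.0693]
275 309 [ 0.5827 -0.0568  0.082 ]
side
170 [(np.int64(635), np.int64(106), np.int64(-1)), (np.int64(586), np.int64(-51), np.int64(96)), (np.int64(588), np.int64(-68), np.int64(106)), (np.int64(603), np.int64(-57), np.int64(97)), (np.int64(589), np.int64(-105), np.int64(127))]
173 [(np.int64(623), np.int64(78), np.int64(7)), (np.int64(584), np.int64(-57), np.int64(92)), (np.int64(589), np.int64(-68), np.in
[... 2249 characters left out ...]
t64(16)), (np.int64(588), np.int64(-64), np.int64(14)), (np.int64(599), np.int64(-62), np.int64(10)), (np.int64(611), np.int64(-59), np.int64(6)), (np.int64(623), np.int64(-57), np.int64(2))]
206 [(np.int64(570), np.int64(-61), np.int64(6)), (np.int64(589), np.int64(-63), np.int64(4)), (np.int64(598), np.int64(-67), np.int64(5)), (np.int64(607), np.int64(-69), np.int64(5)), (np.int64(617), np.int64(-69), np.int64(3))]
209 [(np.int64(567), np.int64(-69), np.int64(4)), (np.int64(584), np.int64(-77), np.int64(6)), (np.int64(592), np.int64(-81), np.int64(7)), (np.int64(602), np.int64(-81), np.int64(5)), (np.int64(611), np.int64(-84), np.int64(6))]
tcp side px 392.9814463141564 199.45893379057767
```

The fingers look shut inside the bar's outline with no resistance. I'll lift slowly and see what follows.

Emit:
servo_tool(
  steps=[
    [-0.004, 0, 0, 0, 0, 0],
    [-0.008, 0, 0, 0, 0, 0],
    [-0.012, 0, 0, 0, 0, 0],
    [-0.016, 0, 0, 0, 0, 0],
  ],
)

```text
time: 4.65
tool_pos: [0.5933, -0.0517, 0.0312]
ee_rot: [[0.001, -0.109, 0.994], [-0.0, 0.994, 0.109], [-1.0, -0.0, 0.001]]
wrist_force: [-0.0, -0.0, 0.0]
grip_width: 0.004
```

```bash
python3 - <<'E'
from h import *
from bench import manip
print(manip.get_obs()["wrist_force"])
d=manip.read_camera("side");a=d["pixels"][120:260,300:500,::-1]
w=manip.read_camera("wrist")["pixels"][:,:,::-1]
cv2.imwrite("pics/m3.png",np.hstack([cv2.resize(a,(500,350)),cv2.resize(w[150:350,220:420],(300,350))]))
E
```

```text
[-0.0065532  -0.03588685  0.00976423]
```

View pics/m3.png

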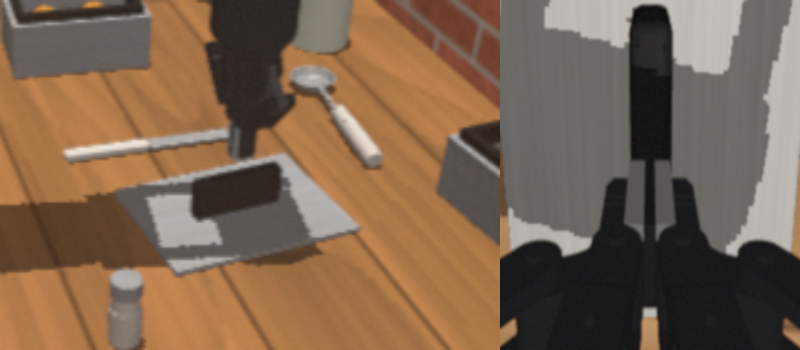

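The lid did not move, and the fingers now end visibly above the bar. The real finger ends seem to lie well behind the nominal TCP. I'll measure the tips in the tool frame.

```bash
python3 - <<'E'
from h import *
from bench import manip
o=manip.get_obs();T=np.eye(4);T[:3,:3]=o["ee_rot"];T[:3,3]=o["tool_pos"]
for c in("wrist","side"):
    d=manip.read_camera(c)
    W=cloud(d,T@d["tool_from_camera"] if c=="wrist" else d["cam_to_world"])
    L=(W-T[:3,3])@T[:3,:3]   # tool coords
    M=(d["range_z"]>0)&(abs(L[...,1])<.02)&(abs(L[...,2])<.02)&(L[...,0]<.02)&(L[...,0]>-.1)
    P=L[M];h=np.histogram(P[:,0],bins=np.arange(-.1,.025,.005));print(c,o["tool_pos"].round(4),len(P));print([(round(b,3),int(n)) for b,n in zip(h[1],h[0])])
    for lo in np.arange(-.06,.0,.01):
        q=P[(P[:,0]>lo)&(P[:,0]<lo+.01)]
        if len(q): print(round(lo,3),len(q),"y",q[:,1].min().round(4),q[:,1].max().round(4),"z",q[:,2].min().round(4),q[:,2].max().round(4))
    cv2.imwrite(f"pics/{c}4.png",cv2.resize(d["pixels"][140:220,350:450,::-1] if c=="side" else d["pixels"][200:300,250:400,::-1],None,fx=5,fy=5,interpolation=cv2.INTER_NEAREST))
E
```

```text
wrist [ 0.5938 -0.0517  0.0318] 7532
[(np.float64(-0.1), 775), (np.float64(-0.095), 144), (np.float64(-0.09), 792), (np.float64(-0.085), 1018), (np.float64(-0.08), 1178), (np.float64(-0.075), 335), (np.float64(-0.07), 625), (np.float64(-0.065), 294), (np.float64(-0.06), 390), (np.float64(-0.055), 317), (np.float64(-0.05), 311), (np.float64(-0.045), 263), (np.float64(-0.04), 147), (np.float64(-0.035), 0), (np.float64(-0.03), 0), (np.float64(-0.025), 0), (np.float64(-0.02), 9), (np.float64(-0.015), 912), (np.float64(-0.01), 22), (np.float64(-0.005), 0), (np.float64(0.0), 0), (np.float64(0.005), 0), (np.float64(0.01), 0), (np.float64(0.015), 0)]
-0.06 707 y -0.0135 0.0137 z -0.0115 -0.0056
-0.05 574 y -0.0135 0.0136 z -0.0112 -0.0056
-0.04 147 y -0.0121 0.012 z -0.0112 -0.0057
-0.02 921 y -0.0074 0.0086 z -0.02 0.0057
-0.01 22 y -0.0074 0.0086 z -0.0195 0.0069
side [ 0.5938 -0.0517  0.0318] 486
[(np.float64(-0.1), 34), (np.float64(-0.095), 11), (np.float64(-0.09), 15), (np.float64(-0.085), 27), (np.float64(-0.08), 21), (np.float64(-0.075), 7), (np.float64(-0.07), 14), (np.float64(-0.065), 22), (np.float64(-0.06), 22), (np.float64(-0.055), 19), (np.float64(-0.05), 21), (np.float64(-0.045), 22), (np.float64(-0.04), 16), (np.float64(-0.035), 10), (np.float64(-0.03), 0), (np.float64(-0.025), 0), (np.float64(-0.02), 3), (np.float64(-0.015), 63), (np.float64(-0.01), 31), (np.float64(-0.005), 23), (np.float64(0.0), 25), (np.float64(0.005), 26), (np.float64(0.01), 25), (np.float64(0.015), 29)]
-0.06 41 y -0.0179 0.0017 z -0.0095 0.0086
-0.05 43 y -0.0176 0.0052 z -0.0101 0.0097
-0.04 26 y -0.0142 0.0048 z -0.0101 0.0079
-0.02 66 y -0.011 0.0054 z -0.0193 0.0196
-0.01 54 y -0.0109 -0.0049 z -0.0189 0.0188
```

View pics/side4.png

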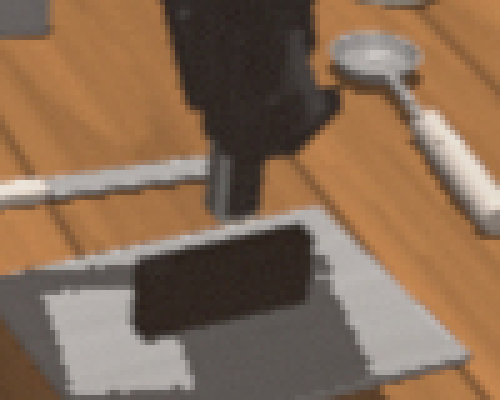

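View pics/wrist4.png

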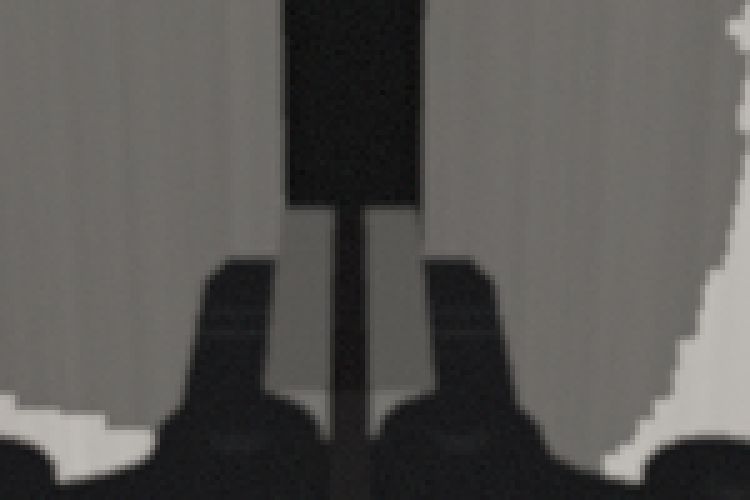

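The finger ends lie at about tool x = -0.035 in both cameras, so the reported TCP is ~35 mm beyond the real tips. They are centred sideways. I'll allow for that and aim for tool z ≈ -0.021, which puts the real tips ≈ 14 mm above the table. I'll open, go down and regrip.

Emit:
servo_tool(
  steps=[
    [0, 0, 0, 0, 0, 0],
    [0, 0, 0, 0, 0, 0],
    [0, 0, 0, 0, 0, 0],
    [0, 0, 0, 0, 0, 0],
    [0, 0, 0, 0, 0, 0],
  ],
  claw=0.06,
)

```text
time: 5.27
tool_pos: [0.593, -0.0516, 0.0304]
ee_rot: [[-0.0, -0.109, 0.994], [0.0, 0.994, 0.109], [-1.0, 0.0, -0.0]]
wrist_force: [-0.3, 0.3, 0.9]
grip_width: 0.693
```

Emit:
servo_tool(
  steps=[
    [0.012, 0, 0, 0, 0, 0],
    [0.024, 0, 0, 0, 0, 0],
    [0.036, 0, 0, 0, 0, 0],
    [0.043, 0, 0, 0, 0, 0],
    [0.043, 0, 0, 0, 0, 0],
  ],
)

```text
time: 5.68
tool_pos: [0.5911, -0.0514, -0.0159]
ee_rot: [[-0.005, -0.109, 0.994], [0.001, 0.994, 0.109], [-1.0, 0.001, -0.005]]
wrist_force: [-0.1, 0.0, -0.2]
grip_width: 0.703
```

Emit:
servo_tool(
  steps=[
    [0.004, 0, 0, 0, 0, 0],
    [0.008, 0, 0, 0, 0, 0],
    [0.01, 0, 0, 0, 0, 0],
    [0.01, 0, 0, 0, 0, 0],
  ],
)

```text
time: 6.02
tool_pos: [0.593, -0.0517, -0.0228]
ee_rot: [[-0.0, -0.109, 0.994], [0.0, 0.994, 0.109], [-1.0, 0.0, -0.0]]
wrist_force: [-0.7, -0.2, -0.1]
grip_width: 0.699
```

Emit:
servo_tool(
  steps=[
    [0, 0, 0, 0, 0, 0],
    [0, 0, 0, 0, 0, 0],
    [0, 0, 0, 0, 0, 0],
    [0, 0, 0, 0, 0, 0],
    [0, 0, 0, 0, 0, 0],
  ],
  claw=0.0,
  force=80,
)

```text
time: 6.43
tool_pos: [0.5934, -0.0516, -0.022]
ee_rot: [[0.001, -0.109, 0.994], [0.0, 0.994, 0.109], [-1.0, -0.0, 0.001]]
wrist_force: [0.4, 0.7, 2.9]
grip_width: 0.176
```

```bash
python3 go.py .5935 -.0515 .1 6.2; python3 - <<'E'
from h import *
from bench import manip
d=manip.read_camera("side");a=d["pixels"][120:260,300:500,::-1]
w=manip.read_camera("wrist")["pixels"][:,:,::-1]
cv2.imwrite("pics/m5.png",np.hstack([cv2.resize(a,(500,350)),cv2.resize(w[150:350,220:420],(300,350))]))
E
```

```text
t 6.43 pos [ 0.5934 -0.0516 -0.022 ] yaw 6.26 F [0.4 0.7 2.9] w 0.176 q6 -104.8
shift [-1.22e-01  1.00e-04  2.00e-04] n 0.122 rot [0.001 0.001 0.   ]
```

View pics/m5.png

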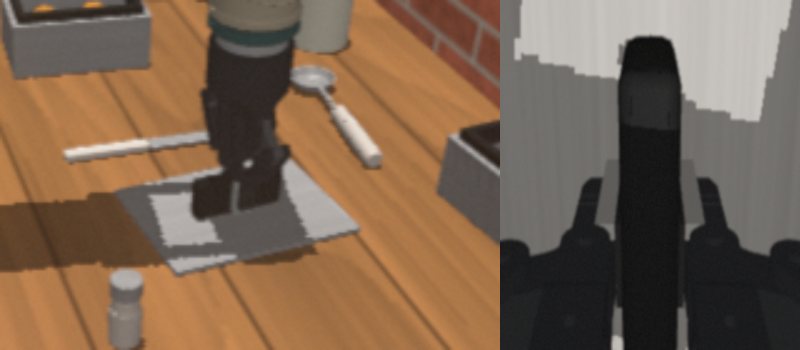

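The bar is now held, at 0.176 × 85 ≈ 15 mm, with a pad on each side. I'll lift.

Emit:
servo_tool(
  steps=[
    [-0.015, 0, 0, 0, 0, 0],
    [-0.035, 0, 0, 0, 0, 0],
    [-0.06, 0, 0, 0, 0, 0],
    [-0.09, 0, 0, 0, 0, 0],
    [-0.115, 0, 0, 0, 0, 0],
  ],
)

```text
time: 6.95
tool_pos: [0.5926, -0.0517, 0.0933]
ee_rot: [[-0.001, -0.109, 0.994], [0.0, 0.994, 0.109], [-1.0, 0.0, -0.001]]
wrist_force: [0.6, -0.4, -2.3]
grip_width: 0.18
```

Emit:
servo_tool(
  steps=[
    [-0.015, 0, 0, 0, 0, 0],
    [-0.025, 0, 0, 0, 0, 0],
    [-0.025, 0, 0, 0, 0, 0],
  ],
)

```text
time: 7.2
tool_pos: [0.5939, -0.0519, 0.1194]
ee_rot: [[0.003, -0.109, 0.994], [-0.0, 0.994, 0.109], [-1.0, -0.001, 0.003]]
wrist_force: [0.6, 0.4, -1.5]
grip_width: 0.178
```

```bash
python3 go.py .533 .3115 .118 -4.2; python3 - <<'E'
from h import *
from bench import manip
d=manip.read_camera("side");a=d["pixels"][60:260,250:500,::-1]
w=manip.read_camera("wrist")["pixels"][:,:,::-1]
cv2.imwrite("pics/m6.png",np.hstack([cv2.resize(a,(437,350)),cv2.resize(w,(350,350))]))
E
```

```text
t 7.2 pos [ 0.5939 -0.0519  0.1194] yaw 6.25 F [ 0.6  0.4 -1.5] w 0.178 q6 -104.8
shift [ 0.001   0.3678 -0.0209] n 0.368 rot [0.182 0.003 0.001]
```

View pics/m6.png

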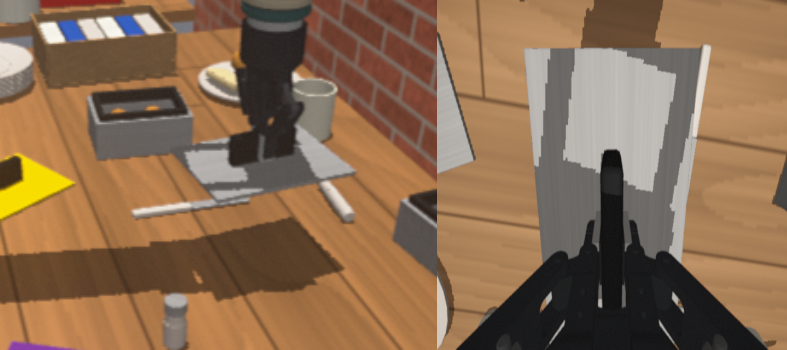

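The lid is lifted and level, with its underside ~0.14 m up. I'll carry it to the pan.

Emit:
servo_tool(
  steps=[
    [0, 0.015, -0.001, 0.02, 0, 0],
    [0, 0.045, -0.003, 0.06, 0, 0],
    [0, 0.078, -0.005, 0.1, 0, 0],
    [0, 0.111, -0.007, 0.14, 0, 0],
    [0, 0.144, -0.009, 0.182, 0, 0],
  ],
)

```text
time: 7.72
tool_pos: [0.5669, 0.0916, 0.115]
ee_rot: [[-0.004, 0.075, 0.997], [-0.0, 0.997, -0.075], [-1.0, -0.001, -0.004]]
wrist_force: [0.8, 0.7, -3.4]
grip_width: 0.176
```

```bash
python3 go.py .533 .3115 .118 -4.2
```

```text
t 7.72 pos [0.5669 0.0916 0.115 ] yaw -4.32 F [ 0.8  0.7 -3.4] w 0.176 q6 -80.2
shift [-0.003   0.2167 -0.0504] n 0.223 rot [-0.002 -0.004  0.001]
```

Emit:
servo_tool(
  steps=[
    [0, 0.034, -0.008, 0, 0, 0],
    [0, 0.068, -0.016, 0, 0, 0],
    [0, 0.102, -0.024, 0, 0, 0],
    [0, 0.136, -0.032, 0, 0, 0],
    [0, 0.165, -0.039, 0, 0, 0],
  ],
)

```text
time: 8.13
tool_pos: [0.5398, 0.2597, 0.1149]
ee_rot: [[-0.004, 0.072, 0.997], [-0.001, 0.997, -0.072], [-1.0, -0.001, -0.004]]
wrist_force: [-0.0, -1.0, -3.3]
grip_width: 0.179
```

```bash
python3 go.py .533 .3115 .118 -4.2
```

```text
t 8.13 pos [0.5398 0.2597 0.1149] yaw -4.12 F [-0.  -1.  -3.3] w 0.179 q6 -63.7
shift [-0.0031  0.0511 -0.0105] n 0.052 rot [ 0.001 -0.004  0.001]
```

Emit:
servo_tool(
  steps=[
    [0, 0.02, -0.005, 0, 0, 0],
    [0, 0.04, -0.009, 0, 0, 0],
    [0, 0.051, -0.0115, 0, 0, 0],
    [0, 0.051, -0.0115, 0, 0, 0],
    [0, 0.051, -0.0115, 0, 0, 0],
  ],
)

```text
time: 8.55
tool_pos: [0.5333, 0.3091, 0.116]
ee_rot: [[-0.002, 0.072, 0.997], [-0.001, 0.997, -0.072], [-1.0, -0.002, -0.002]]
wrist_force: [0.1, -1.4, -2.9]
grip_width: 0.18
```

```bash
python3 go.py .533 .3115 .055 -4.2; cat > look.py <<'E'
from h import *
from bench import manip
import sys
n=sys.argv[1]
for c in("top","side"):
    d=manip.read_camera(c);W=cloud(d,d["cam_to_world"])
    X=(d["range_z"]>0)&(abs(W[...,0]-.534)<.13)&(abs(W[...,1]-.31)<.11)
    cv2.imwrite(f"pics/{c}_{n}.png",cv2.resize(d["pixels"][:,:,::-1][(60,40)[c=="side"]:260,(100,230)[c=="side"]:460],None,fx=2,fy=2))
    for m in manip.masks_of("lid_mid",c):
        P=W[m["mask"]&X]
        if len(P)<50: continue
        z=np.median(P[:,2]); B=P[(P[:,2]>z-.012)&(P[:,2]<z+.012)]
        A=np.c_[B[:,:2],np.ones(len(B))];k=np.linalg.lstsq(A,B[:,2],rcond=None)[0]
        H=P[(P[:,2]>z+.03)&(P[:,2]<z+.05)]
        print(c,round(m["conf"],2),len(P),rect(P),"z",z.round(4),"slopes",k[:2].round(3),"bar",rect(H) if len(H)>5 else None, H[:,2].max().round(4) if len(H) else None)
E
python3 look.py a
```

```text
t 8.55 pos [0.5333 0.3091 0.116 ] yaw -4.14 F [ 0.1 -1.4 -2.9] w 0.18 q6 -59.2
shift [ 0.061   0.0025 -0.0004] n 0.061 rot [ 0.001 -0.002  0.002]
top 0.85 1812 (array([545.1, 264.9]), array([221.5,  98.1]), 14.78) z 0.1439 slopes [-0.002  0.002] bar None 0.1832
side 0.68 1392 (array([536.3, 304.9]), array([189.7, 147.6]), -3.97) z 0.1441 slopes [0.   0.01] bar (array([535.3, 301.8]), array([88.5, 19.9]), -1.12) 0.1852
```

View pics/side_a.png

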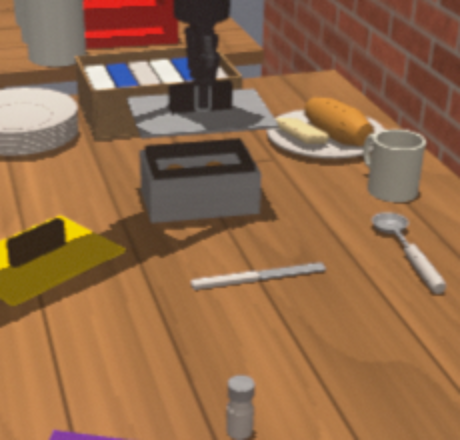

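View pics/top_a.png

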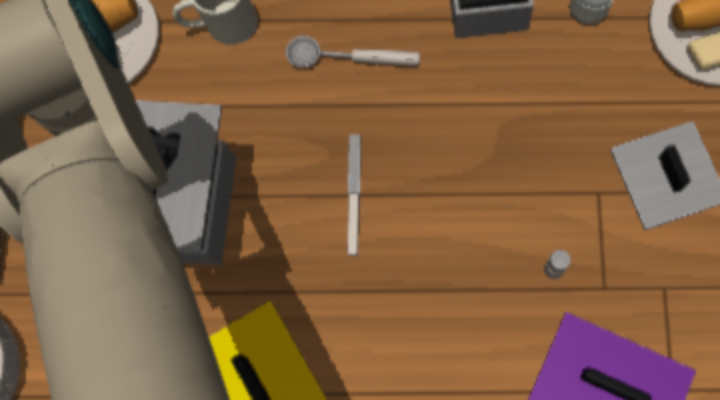

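The side view shows the lid level above the pan (crop lid at (200,110), pan at (200,180)). The lid plane is at z=0.144, so its underside is tool z + 0.022, as computed. I'll lower it.

Emit:
servo_tool(
  steps=[
    [0.01, 0.001, 0, 0, -0.001, 0],
    [0.022, 0.002, 0, 0, -0.002, 0.001],
    [0.035, 0.0025, 0, 0, -0.002, 0.001],
    [0.045, 0.0025, 0, 0, -0.002, 0.001],
    [0.052, 0.0025, 0, 0, -0.002, 0.001],
  ],
)

```text
time: 9.17
tool_pos: [0.5329, 0.3115, 0.0626]
ee_rot: [[-0.001, 0.073, 0.997], [-0.001, 0.997, -0.073], [-1.0, -0.001, -0.001]]
wrist_force: [-0.4, 0.6, -3.8]
grip_width: 0.174
```

Emit:
servo_tool(
  steps=[
    [0, 0, 0, 0, 0, 0],
    [0, 0, 0, 0, 0, 0],
    [0, 0, 0, 0, 0, 0],
  ],
)

```text
time: 9.42
tool_pos: [0.5343, 0.3123, 0.0662]
ee_rot: [[0.003, 0.073, 0.997], [0.001, 0.997, -0.073], [-1.0, 0.002, 0.003]]
wrist_force: [0.1, -0.1, -2.2]
grip_width: 0.174
```

```bash
python3 go.py .533 .3115 .053 -4.2
```

```text
t 9.42 pos [0.5343 0.3123 0.0662] yaw -4.17 F [ 0.1 -0.1 -2.2] w 0.174 q6 -58.9
shift [ 0.0132 -0.0009 -0.0013] n 0.013 rot [ 0.001  0.003 -0.002]
```

Emit:
servo_tool(
  steps=[
    [0.003, -0.0005, -0.001, 0, 0.002, 0],
    [0.006, -0.0005, -0.001, 0, 0.002, 0],
    [0.009, -0.0005, -0.001, 0, 0.002, 0],
    [0.012, -0.0005, -0.001, 0, 0.002, 0],
    [0.012, -0.0005, -0.001, 0, 0.002, 0],
  ],
)

```text
time: 9.83
tool_pos: [0.5328, 0.3116, 0.053]
ee_rot: [[-0.0, 0.073, 0.997], [0.001, 0.997, -0.073], [-1.0, 0.001, -0.0]]
wrist_force: [-0.1, -0.1, -2.6]
grip_width: 0.181
```

```bash
python3 go.py .533 .3115 .053 -4.2; python3 look.py b
```

```text
t 9.83 pos [0.5328 0.3116 0.053 ] yaw -4.17 F [-0.1 -0.1 -2.6] w 0.181 q6 -59.0
shift [-0.     -0.0001  0.0002] n 0.0 rot [ 0.001 -0.    -0.001]
top 0.72 1525 (array([549.7, 289.7]), array([226. , 100.1]), -4.08) z 0.0806 slopes [0.    0.004] bar None 0.1222
side 0.94 1437 (array([549.9, 310.7]), array([219. , 152.4]), -3.37) z 0.0805 slopes [0.002 0.013] bar (array([535.3, 305.6]), array([88.6, 17.9]), -4.12) 0.1221
```

View pics/side_b.png

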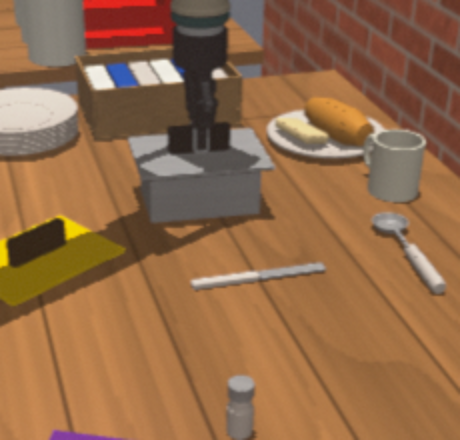

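View pics/top_b.png

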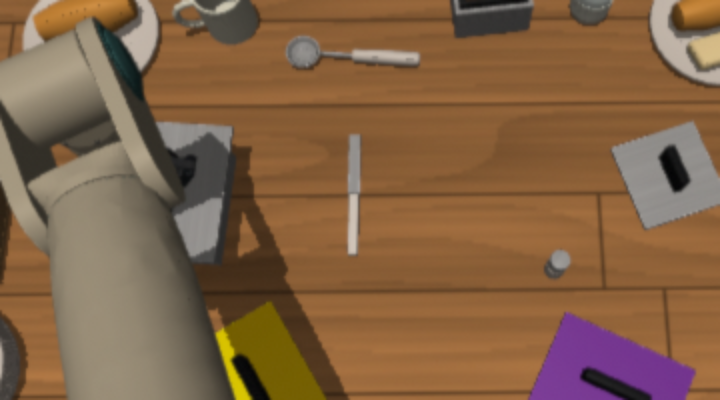

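The lid is at seal height, aligned and overhanging evenly (side crop lid 130–270, pan 145–262). I'll press in small steps, with a firmer grip.

Emit:
servo_tool(
  steps=[
    [0.001, 0, 0, 0, 0, 0],
    [0.002, 0, 0, 0, 0, 0],
    [0.003, 0, 0, 0, 0, 0],
    [0.004, 0, 0, 0, 0, 0],
    [0.005, 0, 0, 0, 0, 0],
  ],
  force=110,
)

```text
time: 10.45
tool_pos: [0.5332, 0.3118, 0.05]
ee_rot: [[0.001, 0.073, 0.997], [0.001, 0.997, -0.073], [-1.0, 0.002, 0.001]]
wrist_force: [-4.9, -2.5, 6.1]
grip_width: 0.176
```

Emit:
servo_tool(
  steps=[
    [0.001, 0, 0, 0, 0, 0],
    [0.002, 0, 0, 0, 0, 0],
    [0.003, 0, 0, 0, 0, 0],
    [0.004, 0, 0, 0, 0, 0],
    [0.004, 0, 0, 0, 0, 0],
  ],
)

```text
time: 10.87
tool_pos: [0.5331, 0.3118, 0.0457]
ee_rot: [[0.001, 0.073, 0.997], [0.001, 0.997, -0.073], [-1.0, 0.001, 0.001]]
wrist_force: [-2.9, -1.5, 5.3]
grip_width: 0.171
```

```bash
python3 go.py .533 .3115 .043 -4.2; python3 look.py c
```

```text
t 10.87 pos [0.5331 0.3118 0.0457] yaw -4.17 F [-2.9 -1.5  5.3] w 0.171 q6 -59.0
shift [ 0.0027 -0.0003 -0.0001] n 0.003 rot [ 0.001  0.001 -0.001]
top 0.64 1504 (array([531.7, 291. ]), array([190.8, 101. ]), -3.66) z 0.0734 slopes [0.001 0.003] bar None 0.112
side 0.91 1403 (array([536.3, 307.5]), array([191. , 146.8]), -4.28) z 0.0727 slopes [0.001 0.01 ] bar (array([535.6, 307. ]), array([89.4, 19.2]), -5.78) 0.1138
```

The seal is giving as it should. I'll keep going until the rim carries the lid.

Emit:
servo_tool(
  steps=[
    [0.001, 0, 0, 0, 0, 0],
    [0.002, 0, 0, 0, 0, 0],
    [0.003, 0, 0, 0, 0, 0],
    [0.003, 0, 0, 0, 0, 0],
  ],
)

```text
time: 11.4
tool_pos: [0.5332, 0.3118, 0.043]
ee_rot: [[0.001, 0.073, 0.997], [0.001, 0.997, -0.073], [-1.0, 0.001, 0.001]]
wrist_force: [-5.8, -3.0, 11.0]
grip_width: 0.173
```

Emit:
servo_tool(
  steps=[
    [0.001, 0, 0, 0, 0, 0],
    [0.001, 0, 0, 0, 0, 0],
    [0.001, 0, 0, 0, 0, 0],
  ],
)

```text
time: 11.65
tool_pos: [0.5332, 0.3118, 0.043]
ee_rot: [[0.001, 0.073, 0.997], [0.002, 0.997, -0.073], [-1.0, 0.002, 0.001]]
wrist_force: [-8.8, -4.2, 15.1]
grip_width: 0.171
```

```bash
python3 go.py .533 .3115 .043 -4.2; python3 look.py d
```

```text
t 11.65 pos [0.5332 0.3118 0.043 ] yaw -4.17 F [-8.8 -4.2 15.1] w 0.171 q6 -59.0
shift [ 0.     -0.0003 -0.0002] n 0.0 rot [ 0.001  0.001 -0.002]
top 0.59 1409 (array([532.3, 289. ]), array([191.2,  98.7]), -2.85) z 0.0708 slopes [0.001 0.001] bar None 0.1082
side 0.93 1406 (array([535.2, 309. ]), array([188.1, 147.1]), -4.4) z 0.0703 slopes [0.003 0.011] bar (array([535.4, 305.1]), array([90. , 15.6]), -6.51) 0.112
```

It has bottomed out: the last 1 mm commanded gave no motion, the force rose to 15 N, and the plate top is at 0.0705. One small extra push, then I'll ease off, release and retreat straight up.

Emit:
servo_tool(
  steps=[
    [0.001, 0, 0, 0, 0, 0],
    [0.001, 0, 0, 0, 0, 0],
    [0, 0, 0, 0, 0, 0],
    [-0.002, 0, 0, 0, 0, 0],
    [-0.003, 0, 0, 0, 0, 0],
  ],
)

```text
time: 12.27
tool_pos: [0.533, 0.3117, 0.0431]
ee_rot: [[0.0, 0.073, 0.997], [0.001, 0.997, -0.073], [-1.0, 0.001, 0.0]]
wrist_force: [0.8, 0.4, -2.8]
grip_width: 0.173
```

Emit:
servo_tool(
  steps=[
    [0, 0, 0, 0, 0, 0],
    [0, 0, 0, 0, 0, 0],
    [0, 0, 0, 0, 0, 0],
    [0, 0, 0, 0, 0, 0],
    [0, 0, 0, 0, 0, 0],
  ],
  claw=0.05,
)

```text
time: 12.68
tool_pos: [0.533, 0.3117, 0.0434]
ee_rot: [[0.0, 0.073, 0.997], [0.001, 0.997, -0.073], [-1.0, 0.001, -0.0]]
wrist_force: [0.2, -0.9, 0.7]
grip_width: 0.583
```

Emit:
servo_tool(
  steps=[
    [-0.01, 0, 0, 0, 0, 0],
    [-0.03, 0, 0, 0, 0, 0],
    [-0.06, 0, 0, 0, 0, 0],
    [-0.09, 0, 0, 0, 0, 0],
    [-0.12, 0, 0, 0, 0, 0],
  ],
)

```text
time: 13.1
tool_pos: [0.5328, 0.3115, 0.1658]
ee_rot: [[0.001, 0.073, 0.997], [0.001, 0.997, -0.073], [-1.0, 0.001, 0.0]]
wrist_force: [0.6, 1.2, -0.2]
grip_width: 0.586
```

```bash
python3 go.py .533 .3115 .2 -4.2; python3 look.py e; python3 - <<'E'
from h import *
from bench import manip
o=manip.get_obs();d=manip.read_camera("wrist")
T=np.eye(4);T[:3,:3]=o["ee_rot"];T[:3,3]=o["tool_pos"]
W=cloud(d,T@d["tool_from_camera"]);cv2.imwrite("pics/w_e.png",d["pixels"][:,:,::-1])
for m in manip.masks_of("lid_mid","wrist")[:2]:
    P=W[m["mask"]&(d["range_z"]>0)];z=np.median(P[:,2]);print(m["conf"],rect(P),z)
    B=P[(P[:,2]>z+.03)&(P[:,2]<z+.055)]
    if len(B)>8: print("bar",rect(B),np.percentile(B[:,2],80))
E
```

```text
t 13.1 pos [0.5328 0.3115 0.1658] yaw -4.17 F [ 0.6  1.2 -0.2] w 0.586 q6 -59.0
shift [-0.0342  0.0001  0.0002] n 0.034 rot [ 0.001  0.    -0.001]
top 0.82 2374 (array([548.9, 300.5]), array([221.9, 121.6]), -4.18) z 0.0712 slopes [0.    0.008] bar (array([532.7, 310.8]), array([88.7, 16.4]), -4.02) 0.1143
side 0.9 1541 (array([536.9, 319.1]), array([190.4, 167.4]), -4.61) z 0.0703 slopes [0.003 0.012] bar (array([535.5, 306.5]), array([88.2, 20.7]), -0.94) 0.1118
0.97 (array([377.1, 208.6]), array([84.8, 39.9]), 86.21) 0.005381952892864639
0.81 (array([553. , 310.5]), array([241.4, 178.3]), -3.83) 0.07064386005731021
bar (array([532.6, 311.9]), array([89.5, 15.9]), -3.82) 0.11089931189575467
```

View pics/side_e.png

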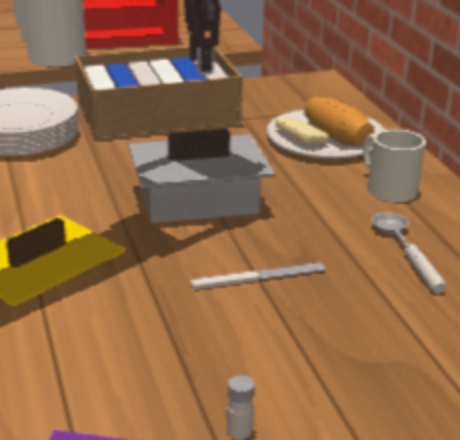

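View pics/w_e.png

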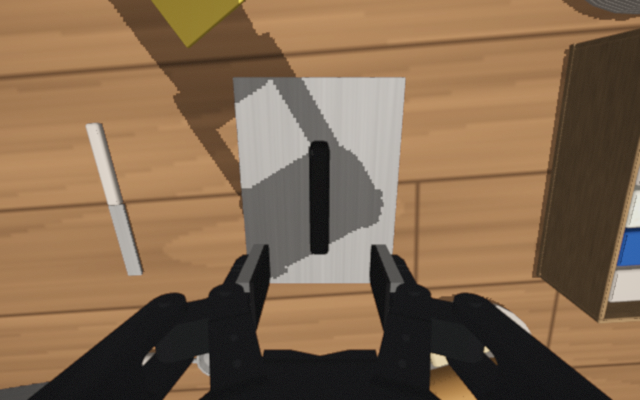

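Bar centre (532.7, 310.8) against rim centre (533.9, 311.9), measured in the same camera. The yaw difference is ~0.4°, the lid is level, and the underside is at ≈0.0645–0.065. The gripper is clear, so I'll hand in.

```bash
python3 -c "
from bench import manip
print(manip.sign_off())"
```

```text
the job is handed in; nothing more can be done
None
```

The oblong lid is on the oblong pan, pressed down through the seal onto the steel rim and released. I handed the job in at about 13 s of the 43 s allowed; the sign-off gives no verdict.

**Last checks**
- **Position:** the lid's bar is about 2 mm from the pan centre and about 0.4° off its long side, both from the top camera.
- **Height:** the plate top is at about 70.5 mm, so the underside is within about 1 mm of the 65 mm rim. At the end of the press, another 1 mm commanded gave no movement and the upward force rose to 15 N.
- **Level:** the tilt fits gave slopes of 0.012 at most, about 0.7°.
- **Clear of everything:** the gripper was open, about 12 cm up from its release height, with no real force on it. I never went near the square lid; it was not re-measured at the end.

**What failed or disagreed**
- **First grasp:** it closed on air just above the bar. The finger ends sit about 35 mm short of the reported tool point, which both cameras showed. I corrected for that and the second grasp held.
- **Side camera:** it put the bar about 4–5 mm off the top view in y, and its yaw readings were noisy. It sees only part of the pan and bar, so I trusted the top and wrist views.
- **Outline fits:** some fits of the lid's outline were inflated by stray pixels, so I judged centring by the bar instead.

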